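# Roll the gantry wheel into its stall and chock it

### The arm

A 6-joint arm with a two-finger parallel gripper is mounted at the origin on the work surface. World frame = base frame: x ahead of the robot, y to its left, z up, the work surface at z = 0. Lengths are in m, angles in rad, forces in N, time in s.
With the tool pointing down it reaches from about 0.425 to 1.125 m from the base axis. Payload 14.9 kg.
Tool frame: the origin (TCP) lies at the very end of the fingers, on their centre line; the grasp point (between the pads) lies 19 mm behind it; z points along the fingers, y is the direction in which the jaws open and shut (so a half turn about z gives the same grasp; the last joint's range is limited). The gripper opens to 91 mm and grips with 3 to 60 N. Pads are 32 mm wide; open, the fingers measure 118 mm over their backs; the gripper's body (76 mm by 178 mm) begins 60 mm behind the grasp point.
Start: joints at [-1.184, 0.379, 1.734, -0, 1.028, -0.033], TCP at [0.285, -0.639, 0.214] pointing down, gripper open.
Joint ranges: [-2.77, 2.77], [-0.74, 2.19], [0, 2.66], [-1.06, 4.2], [0.31, 2.87], [-3.08, 3.08]. Speed limits (rad/s): [1.89, 1.89, 2.39, 3.14, 3.14, 3.14].

### API

Orientations are given as [roll, pitch, yaw] about the fixed x, y, z axes, in that order (R = Rz(yaw) Ry(pitch) Rx(roll)).
In Python, from rig import readout, vision, robot, trace gives the robot as it stands.
- The arm moves only by the tool arm_command, never from a script. Its argument "increments" is a list of rows, each an object with "linear": the shift along the tool's x, y, z in m, a list of three; "angular": the turn, a rotation vector about the tool's x, y, z in degrees, a list of three. In form: [{"linear": [dx, dy, dz], "angular": [ax, ay, az]}, ...]. A call has 1 to 20 rows; each row is the pose to reach, as a shift and turn from the pose commanded when the call began, along the tool's axes at that moment; what a row does not reach only later rows make up. A row lasts 1/8 s, in which the tool goes at most 62.5 mm and 10.7 degrees, less where a joint would pass 70% of its speed; a pose out of reach is approached as far as the arm can. A call with a gripper value outside its range is refused whole. "fingers" is the gripper's target within -1 to 1 (fully open at 1, half-way at 0, shut at -1), set as the call begins (left out, the last holds). The fingers move at their own pace and stop on an object; "force" is the grip in N (left out, the last holds). Time passes only in rows, so rows that repeat a pose let the fingers close. It gives the time, the measured TCP pose, the force and the opening at its end, in the units of the state.
- readout.observe(): the state, without advancing time (a new reading comes with each control period).
- vision.get_image(name): name is "scene" or "side" or "wrist"; returns (picture, depth): 384x512x3 uint8, blue, green, red; 384x512 float32, m along the optical axis (not along the pixel's ray), 0 where there is no reading.
- vision.camera_model(name): a dict with "mtx" (3x3 intrinsics, pixels), "extrinsics" (4x4, takes a point from camera to world coordinates). Camera axes: x right, y down, z forward; pixel columns grow to the right and rows downward; lengths in m; the calibration is good to about 2 mm. The wrist camera is an equidistant fisheye: a pixel r from the principal point sees the ray r / f radians off the axis. A picture is of the moment at which its call begins: read the wrist's pose just before it. camera_model takes no time and is no camera call; for the wrist camera it gives the pose at the moment of the call.
- robot.hand_in(): hands the job in, once; it reports no verdict.
Trained networks look in the newest picture that a camera, given by its name, has taken for a name from the list of things; names that differ only in an ending like _2 or _b are one class to them, and where a whole thing is asked for, a point or a joint stands for the part that bears it (a point fixed in the world has none). Each returns a list of dicts, best first, with "confidence" (0 to 1); they miss things now and then, are a little off and sometimes report something else, mostly with a low value. They report only what shows in the picture. A call takes as long as a camera call. They do not tell look-alikes from the thing itself.
- trace(camera, query): "mask" (384x512 bool, what is visible of it) and "extent" ([centre column, centre row, width, height] in pixels, round what is visible of it).
The state is a dict: "clock": time; "joints": joint angles; "dq": joint speeds; "joint_efforts": joint torques, N m; "eef_pos": TCP position; "ee_rot": TCP orientation; "contact_force": force on the tool from outside, world axes, zero at the start; "wrist_torque": the same for the moment, N m; "gripper_width": opening from 0.0 (shut) to 1.0 (fully open).
Only numpy, scipy, OpenCV 4.12 (cv2) and the standard library are available. Lean on these libraries where they do the work, as an engineer would, in place of code of your own. Each camera call takes 0.05 s, during which the arm holds its last target. There are 200 camera calls.

### The job

Roll the spare gantry wheel along the bench on its rim, without dragging, lifting or tipping it, into the fenced stall up to the sprung end stop. Then take the wooden chock, set it down between the fences behind the wheel with its leaning face towards the tyre, and push it up gently until the wheel is snug, lightly squeezed between the stop's pad and the chock, and stays so when you let go. Do not ram the stop or crush the tyre with the chock (a light push of 4 or 5 N is plenty, over 10 N is too much), and leave the other things on the bench alone.

Things in the scene. Friction and masses are not known exactly. Their poses are not given: they have to be found in the camera images.
- wheel_mid (a point): centre of a loose wheel standing on its rim, 42 mm up: 84 mm across, 20 mm thick, black tyre, aluminium disc, 0.3 to 0.6 kg. Local y is along the axle; at the start z is up and x points the way to roll, within 0.12 rad of the lane's direction and within 20 mm of its line. Pushed slowly it coasts 1 to 4 cm; it falls flat if pushed over sideways by some 13 degrees.
- axle_end (a point): tip of the wheel's axle pin (local +y side). The steel pin, 12 mm thick and fixed to the wheel, sticks out 20 mm from both faces, 60 mm over all, and turns with the wheel. Squeezing its ends stops the turning, so that the wheel skids; pushing both pins from behind, fingers astride the wheel but clear of its faces, lets it turn.
- stall: stall screwed to the bench: two pale-wood fences 12 mm high and thick, 36 mm apart inside. Origin on the bench, on the lane's centre line; local x runs along the lane towards the end stop, z up. The straight fences run from x = -120 to x = +30 mm, then flare out from -120 back to the mouth. The lane's floor is the bench.
- stall_mouth (a point): the mouth of the stall: on the bench, on the lane's centre line, 175 mm before the stall's origin; here the fences are about 80 mm apart
- endstop: aluminium post, 62 mm high, 70 mm wide, front 88 mm beyond the stall's origin; same origin and axes as the stall. A screw at axle height carries a sprung rubber pad, 32 mm across: 2 N per mm, 4 mm travel, then solid. The pad's face is set anew each time and not measured, 18 to 66 mm beyond the origin: feel for it. The wheel's centre meets it at x = -24 to +24 mm.
- chock_grip (a point): centre of the upright grip of the loose wooden chock, 42 mm above its underside; 0.15 to 0.3 kg. The grip is a block 22 mm long (local x), 24 mm wide (local y), top 62 mm up, on a foot 26 mm wide and 14 mm high that reaches from 15 mm behind to 28 mm before the grip's centre. Local +x is its front, with the leaning face; z is up.
- chock_face (a point): point on the chock's front face, 41 mm before the grip's centre and 24 mm up, where the tyre meets it (wheel's centre then 79 mm ahead of the grip's centre). The face is 26 mm wide and 36 mm high and leans back by 25 degrees. Let go, the chock stays by friction and holds about 1 to 2 N of the pad's push.
- sander: bystander: sanding block of pale wood with a grey abrasive underside, 110 x 65 x 35 mm; origin at the centre of its underside
- offcut: bystander: flat offcut of pale wood, 120 x 70 x 19 mm; origin at the centre of its underside
- bearing: bystander: steel ball bearing lying flat, 38 mm across, 14 mm high; origin at the centre of its underside
- driver: bystander: screwdriver with a black handle, 190 mm, lying down
- spanner: bystander: steel spanner, 170 mm, lying down
Mind the look-alikes: they are no part of the job. Leave any red look-alike of the part that bears wheel_mid alone. Leave any black look-alike of the stall alone.

How it is judged:
On the way, in this order (a step that is already met when the one before it is completed fails the run):
1. the wheel has turned about half round when it has gone half its girth (rolled, not dragged) (distance of wheel_mid from where it was at the start of the episode between 0.11 and 0.155 m and angle between wheel_mid's own z axis and vertical above 2.3 rad).
2. the wheel stands between the fences (x of wheel_mid in the frame of stall above -0.06 m and y of wheel_mid in the frame of stall between -0.012 and 0.012 m), for 0.1 s.
At the end, for the whole second after the job is handed in: the wheel stands upright (within 10 degrees) on the bench between the fences, 12 mm or less off the middle, 28 mm before to 34 mm beyond the stall's origin, pressing on stop and chock with over 0.3 N each; the chock stands flat behind it, grip 40 mm or more before the origin; both at rest (x of wheel_mid in the frame of stall between -0.028 and 0.034 m and y of wheel_mid in the frame of stall between -0.012 and 0.012 m and angle between wheel_mid's own y axis and vertical between 1.4 and 1.74 rad and height (world z) of wheel_mid below 0.047 m and contact force between wheel and endstop above 0.3 N and contact force between chock and wheel above 0.3 N and angle between chock_grip's own z axis and vertical below 0.12 rad and height (world z) of chock_grip below 0.048 m and x of chock_grip in the frame of stall below -0.04 m and linear speed of each of wheel, chock below 0.02 m/s); the robot touches nothing.
It fails at once if the wheel tips by more than 20 degrees or falls flat (angle between wheel_mid's own y axis and vertical below 1.22 rad or angle between wheel_mid's own y axis and vertical above 1.92 rad).
It fails at once if the wheel is lifted by more than 10 mm (height (world z) of wheel_mid above 0.052 m).
It fails at once if the stop is rammed: more than 10 N on it from the wheel (contact force between wheel and endstop above 10 N).
It fails at once if the chock is rammed: more than 12 N between chock and wheel (contact force between chock and wheel above 12 N).
It fails at once if a bystander is moved by more than 25 mm (distance of any of sander, offcut, bearing, driver, spanner from where it was at the start of the episode above 0.025 m).
It also fails if it takes over 72 s, if anything falls off the work surface, if the arm or the gripper's body presses on something with over 40 N, if the wrist force passes 120 N, or if a joint passes its speed limit or range.

## Working session

There is one attempt and no reset: what is moved stays moved. The work goes in short steps, Python scripts to look and compute and a tool call to move; the robot and the scene stay as the last step left them, time stands still between calls to the robot, and variables do not carry over. Pictures are saved under pics/ and viewed, about 8 in all and at most 12, crops included, and the job is handed in when it is done.

Besides the shell and the picture viewer there is one more tool, called after "Emit:" as a command line: name --argument value ..., lists and objects as JSON in quotes. arm_command: Moves the arm, as the interface text tells. Its arguments: {"type":"object","properties":{"increments":{"type":"array","items":{"type":"object","properties":{"linear":{"type":"array","items":{"type":"number"}},"angular":{"type":"array","items":{"type":"number"}}}}},"fingers":{"type":"number"},"force":{"type":"number"}},"required":["increments"]}

```bash
mkdir -p pics; ls; python3 - <<'E'
from rig import readout,vision
import cv2,numpy as np
print(readout.observe())
a,d=vision.get_image("scene");b,e=vision.get_image("side")
cv2.imwrite("pics/a.png",a);cv2.imwrite("pics/b.png",b)
for n in("scene","side","wrist"):print(n,vision.camera_model(n))
E
```

```text
pics
{'clock': 0.0, 'joints': array([-1.18431170e+00,  3.79397698e-01,  1.73479947e+00, -1.94389441e-05,
        1.02851491e+00, -3.33195245e-02]), 'dq': array([ 6.01408411e-05, -1.17122317e-04,  2.48349516e-03,  5.66628827e-04,
       -8.66305129e-04, -1.61087592e-03]), 'joint_efforts': array([ 4.47055327e-04, -7.63732266e+01, -4.34362364e+01,  6.50988333e-02,
        4.23787837e-02, -9.36142897e-05]), 'eef_pos': array([ 0.28512978, -0.63884556,  0.2132866 ]), 'ee_rot': array([-3.14047330e+00, -2.06619595e-05,  4.19814177e-01]), 'contact_force': array([ 0.30231659, -0.33969641, -0.07191915]), 'wrist_torque': array([ 0.03660584, -0.01426371, -0.03350672]), 'gripper_width': 1.002201242247537}
scene {'mtx': array([[447.36497931,   0.        , 257.31802048],
       [  0.        , 447.36497931, 193.24687827],
       [  0.        ,   0.        ,   1.        ]]), 'extrinsics': array([[ 0.49494363,  0.57941687, -0.64753911,  1.42763741],
       [ 0.86891977, -0.32743117,  0.37117011, -0.51941137],
       [ 0.00303773, -0.74636782, -0.66552675,  1.00897961],
       [ 0.        ,  0.        ,
[... 282 characters left out ...]
0.46436305,  0.56468702, -0.68227233,  0.79916291],
       [ 0.00868021, -0.76742892, -0.64107527,  0.81416977],
       [ 0.        ,  0.        ,  0.        ,  1.        ]])}
wrist {'mtx': array([[297.31863964,   0.        , 258.87053994],
       [  0.        , 297.31863964, 189.06719083],
       [  0.        ,   0.        ,   1.        ]]), 'extrinsics': array([[ 4.06948685e-01, -8.75000959e-01, -2.62232890e-01,
         3.58988100e-01],
       [-9.13450680e-01, -3.90066785e-01, -1.15998961e-01,
        -6.06853817e-01],
       [-7.89138282e-04,  2.86742436e-01, -9.58007387e-01,
         3.83889779e-01],
       [ 0.00000000e+00,  0.00000000e+00,  0.00000000e+00,
         1.00000000e+00]])}
```

View pics/a.png

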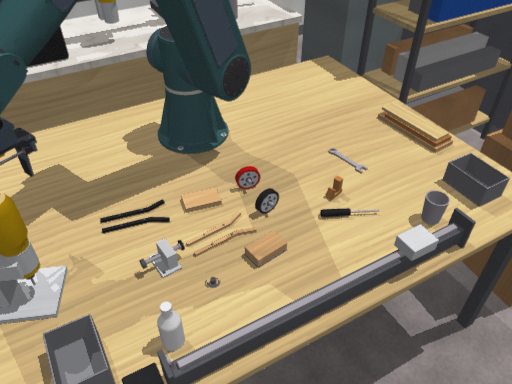

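View pics/b.png

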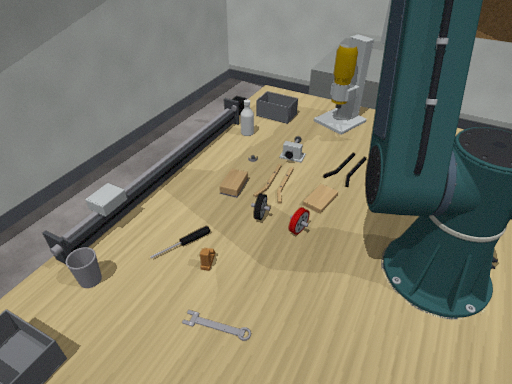

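The black-tyred wheel is at scene (267,200) and the red one at (247,178) is the look-alike. The pale fences at (190-255, 215-255) lead to the grey end stop at (165,258); the black fences at (135,217) are the look-alike. The chock is at (335,188). Next I measure these.

```bash
cat > h.py <<'E'
from rig import readout,vision,trace
import cv2,numpy as np
def cloud(n):
    m=vision.camera_model(n);a,d=vision.get_image(n);K=m["mtx"];T=m["extrinsics"]
    v,u=np.mgrid[:384,:512]
    x=(u-K[0,2])/K[0,0];y=(v-K[1,2])/K[1,1]
    if n=="wrist":
        r=np.hypot(x,y)+1e-9;s=np.tan(r)/r;x=x*s;y=y*s
    P=np.stack([x*d,y*d,d],-1)@T[:3,:3].T+T[:3,3]
    P[d==0]=np.nan
    return a,P
def rect(p):
    c,s,a=cv2.minAreaRect(p.astype(np.float32)*1000);return np.round(c,1),np.round(s,1),round(a,1)
E
python3 - <<'E'
from h import *
np.set_printoptions(precision=4,suppress=True)
for n in("scene","side"):
    a,P=cloud(n);np.savez(f"{n}.npz",a=a,P=P)
    for q in("wheel_mid","chock_grip","stall","endstop","sander","offcut","bearing","driver"):
        for r in trace(n,q)[:3]:
            m=r["mask"]&np.isfinite(P[...,2]);p=P[m]
            if len(p)<5: continue
            print(n,q,round(r["confidence"],2),np.round(r["extent"]),"med",np.median(p,0),"z",np.percentile(p[:,2],[2,98]),rect(p[:,:2]))
    zz=P[...,2]
# crop
a=np.load("scene.npz")["a"];cv2.imwrite("pics/c.png",cv2.resize(a[140:290,120:380],None,fx=3,fy=3,interpolation=cv2.INTER_CUBIC))
E
```

```text
scene wheel_mid 0.93 [270. 201.  27.  27.] med [0.541  0.0222 0.0515] z [0.0036 0.0818] (array([519.7,  35.9]), array([66.4, 95.8]), 57.9)
scene wheel_mid 0.7 [247. 180.  31.  27.] med [0.4075 0.0251 0.0486] z [0.0048 0.0819] (array([410.8,  27.5]), array([80.9, 48.4]), 79.2)
scene chock_grip 0.74 [334. 189.  17.  24.] med [0.5815 0.2698 0.0262] z [0.0004 0.0612] (array([577.2, 264.4]), array([35.6, 63.6]), 30.4)
scene chock_grip 0.26 [164. 258.  41.  35.] med [ 0.5866 -0.3371  0.0385] z [-0.0031  0.0624] (array([ 565.1, -332.6]), array([117.6, 127. ]), 63.8)
scene stall 0.82 [221. 233.  72.  44.] med [ 0.5749 -0.1597  0.008 ] z [-0.0031  0.0135] (array([ 548.2, -156. ]), array([110.3, 204.3]), 2.1)
scene stall 0.63 [134. 214.  73.  33.] med [ 0.3669 -0.3544  0.0077] z [-0.0031  0.0135] (array([ 352. , -354.1]), array([203.7, 117. ]), 79.7)
scene endstop 0.86 [164. 257.  41.  36.] med [ 0.5876 -0.3376  0.0403] z [-0.0004  0.0625] (array([ 565.6, -327.4]), array([ 98.9, 140. ]), 50.5)
scene sander 0.79 [266. 250.  44.  42.] med [ 0.6957 -0.0717  0.0314] z [-0.0019  0.0368] (array([670
[... 1167 characters left out ...]
e endstop 0.88 [296. 149.  22.  27.] med [ 0.5702 -0.3158  0.0431] z [0.0011 0.065 ] (array([ 583.4, -361.8]), array([ 93.3, 174.9]), 11.2)
side sander 0.59 [234. 184.  29.  27.] med [ 0.6746 -0.0479  0.0352] z [0.0029 0.0393] (array([681.9, -64.8]), array([ 65.5, 112.8]), 7.6)
side offcut 0.87 [320. 199.  33.  29.] med [ 0.3858 -0.1266  0.0197] z [0.0047 0.023 ] (array([ 387.9, -138.6]), array([120.9,  69.9]), 79.6)
side bearing 0.41 [252. 159.  10.   9.] med [ 0.7006 -0.2399  0.0109] z [-0.0004  0.0183] (array([ 705. , -248.7]), array([31.9, 40.6]), 31.6)
side driver 0.77 [184. 242.  58.  32.] med [0.658  0.2158 0.0216] z [0.0016 0.0286] (array([687. , 238.6]), array([177.7,  47.4]), 60.5)
```

View pics/c.png

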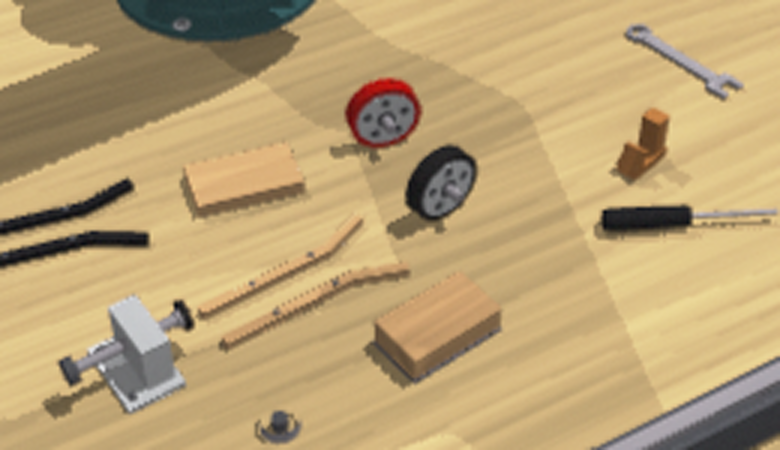

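The crop agrees: black-tyred wheel at about (442,182), pale stall with grey stop, chock at (645,145), red wheel and black fences as look-alikes. I'll bring the wrist camera above the lane.

Emit:
arm_command --increments '[{"linear": [0.543,-0.567,-0.1],"angular": [0,0,-66]},{"linear": [0.543,-0.567,-0.1],"angular": [0,0,-66]},{"linear": [0.543,-0.567,-0.1],"angular": [0,0,-66]},{"linear": [0.543,-0.567,-0.1],"angular": [0,0,-66]},{"linear": [0.543,-0.567,-0.1],"angular": [0,0,-66]},{"linear": [0.543,-0.567,-0.1],"angular": [0,0,-66]},{"linear": [0.543,-0.567,-0.1],"angular": [0,0,-66]},{"linear": [0.543,-0.567,-0.1],"angular": [0,0,-66]},{"linear": [0.543,-0.567,-0.1],"angular": [0,0,-66]},{"linear": [0.543,-0.567,-0.1],"angular": [0,0,-66]},{"linear": [0.543,-0.567,-0.1],"angular": [0,0,-66]},{"linear": [0.543,-0.567,-0.1],"angular": [0,0,-66]},{"linear": [0.543,-0.567,-0.1],"angular": [0,0,-66]},{"linear": [0.543,-0.567,-0.1],"angular": [0,0,-66]},{"linear": [0.543,-0.567,-0.1],"angular": [0,0,-66]},{"linear": [0.543,-0.567,-0.1],"angular": [0,0,-66]},{"linear": [0.543,-0.567,-0.1],"angular": [0,0,-66]},{"linear": [0.543,-0.567,-0.1],"angular": [0,0,-66]}]' --fingers -0.35

```text
clock: 3.25
eef_pos: [0.55, 0.0993, 0.314]
ee_rot: [3.141, 0.0, 1.571]
contact_force: [-0.3, -0.8, 0.4]
gripper_width: 0.323
```

```bash
python3 - <<'E'
from h import *
np.set_printoptions(precision=4,suppress=True)
s=readout.observe();print(s["clock"],s["eef_pos"],s["ee_rot"],s["gripper_width"],s["contact_force"],s["joints"])
n="wrist"
a,P=cloud(n);np.savez("w1.npz",a=a,P=P)
for q in("wheel_mid","chock_grip","stall","endstop","sander"):
    for i,r in enumerate(trace(n,q)[:3]):
        np.save(f"m_{q}{i}.npy",r["mask"])
        m=r["mask"]&np.isfinite(P[...,2]);p=P[m]
        if len(p)<5: continue
        print(n,q,round(r["confidence"],2),np.round(r["extent"]),"med",np.median(p,0),"z",np.percentile(p[:,2],[2,98]),rect(p[:,:2]))
cv2.imwrite("pics/d.png",cv2.resize(a,(800,600)))
E
```

```text
3.25 [0.55   0.0993 0.314 ] [3.1415 0.     1.571 ] 0.3233431311615189 [-0.2831 -0.768   0.416 ] [ 0.137   0.0448  1.9489 -0.      1.1478  0.1368]
wrist wheel_mid 0.62 [248. 199.  33.  51.] med [0.5306 0.0354 0.0715] z [0.0008 0.084 ] (array([531.2,  32.1]), array([72.2, 54.4]), 72.2)
wrist chock_grip 0.84 [276.  47.  26.  46.] med [0.5736 0.266  0.0333] z [0.0057 0.0631] (array([575.9, 263.4]), array([27.7, 63. ]), 18.0)
wrist stall 0.61 [262. 274.  55.  82.] med [ 0.5641 -0.0996  0.0115] z [-0.0008  0.3182] (array([550.3, -47.8]), array([ 81.4, 360.5]), 0.6)
wrist sander 0.76 [333. 224.  44.  33.] med [ 0.6738 -0.0204  0.0341] z [0.0012 0.3975] (array([646.2,  42.9]), array([ 74.3, 234.7]), 22.4)
```

View pics/d.png

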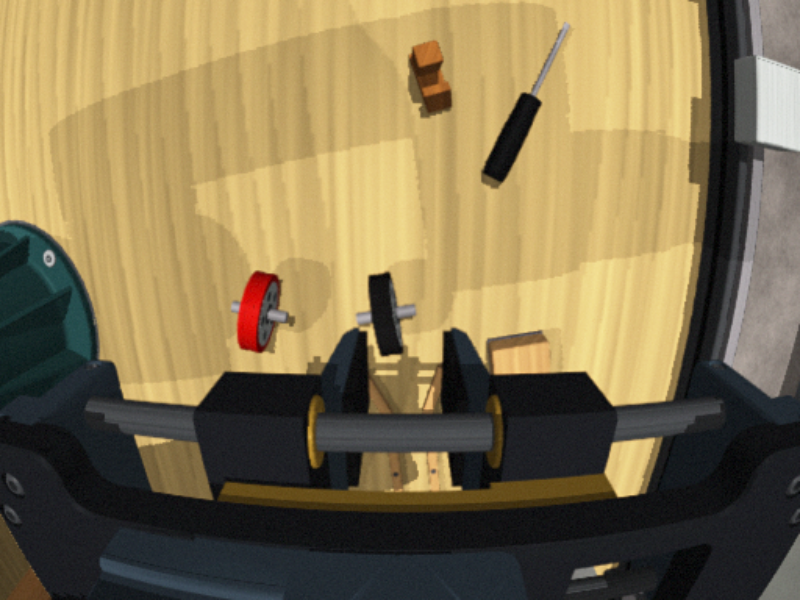

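```bash
python3 - <<'E'
from h import *
np.set_printoptions(precision=4,suppress=True)
D=np.load("w1.npz");P=D["P"];m=np.load("m_wheel_mid0.npy")
m=cv2.dilate(m.astype(np.uint8),np.ones((13,13)))>0
p=P[m&np.isfinite(P[...,2])]
p=p[(abs(p[:,0]-.535)<.06)&(abs(p[:,1]-.03)<.07)]
t=p[p[:,2]>.065];print("wrist tyre top",len(t),t.mean(0),rect(t[:,:2]),t[:,2].max(),t[t[:,2]>.08].mean(0))
q=p[(p[:,2]>.038)&(p[:,2]<.053)];
for s in(0,1):
    k=q[(q[:,0]<.517) if s==0 else (q[:,0]>.548)];print("pin",len(k),k.mean(0) if len(k) else 0,k.min(0),k.max(0))
for n in("scene","side"):
    D=np.load(n+".npz");P=D["P"];a=D["a"]
    for nm,c in(("black",(.535,.03)),):
        k=np.isfinite(P[...,2])&(abs(P[...,0]-c[0])<.06)&(abs(P[...,1]-c[1])<.07)&(P[...,2]>.02)
        p=P[k];t=p[p[:,2]>.065];print(n,"tyre top",len(t),t.mean(0),rect(t[:,:2]),t[t[:,2]>.078].mean(0))
    # fences
    k=np.isfinite(P[...,2])&(P[...,0]>.48)&(P[...,0]<.63)&(P[...,1]<-.0)&(P[...,1]>-.30)&(P[...,2]>.0085)&(P[...,2]<.02)
    p=P[k]
    for y0 in np.arange(-.27,0,.02):
        s=p[(p[:,1]>=y0)&(p[:,1]<y0+.02)]
        L=s[s[:,0]<.553];R=s[s[:,0]>.553]
        print(n,round(y0+.01,3),[ (len(z),np.round(np.median(z[:,0]),4),np.round([z[:,0].min(),z[:,0].max()],3)) for z in(L,R) if len(z)])
    k=np.isfinite(P[...,2])&(P[...,0]>.46)&(P[...,0]<.66)&(P[...,1]<-.2)&(P[...,1]>-.40)&(P[...,2]>.055)&(P[...,2]<.075)
    p=P[k];print("post top",len(p),p.mean(0),rect(p[:,:2]))
E
```

```text
wrist tyre top 624 [0.5295 0.0332 0.0777] (array([529.8,  28.4]), array([20.7, 68.1]), 10.1) 0.0849434673522349 [0.5296 0.0294 0.0823]
pin 71 [0.5092 0.0314 0.0465] [0.501  0.0203 0.0395] [0.5166 0.0676 0.0527]
pin 60 [0.5534 0.0328 0.0465] [0.5481 0.0253 0.0401] [0.5591 0.0384 0.0506]
scene tyre top 137 [0.5356 0.0245 0.0748] (array([533.3,  26.4]), array([25.4, 65.8]), 10.5) [0.5327 0.0275 0.0806]
scene -0.26 [(8, np.float64(0.5455), array([0.54 , 0.552])), (3, np.float64(0.5941), array([0.59 , 0.596]))]
scene -0.24 [(14, np.float64(0.5432), array([0.537, 0.55 ])), (20, np.float64(0.5925), array([0.586, 0.601]))]
scene -0.22 [(16, np.float64(0.543), array([0.536, 0.55 ])), (20, np.float64(0.5918), array([0.584, 0.596]))]
scene -0.2 [(17, np.float64(0.5416), array([0.535, 0.547])), (17, np.float64(0.5895), array([0.584, 0.596]))]
scene -0.18 [(16, np.float64(0.5374), array([0.531, 0.543])), (17, np.float64(0.5883), array([0.58 , 0.594]))]
scene -0.16 [(20, np.float64(0.536), array([0.529, 0.545])), (15, np.float64(0.5836), array([0.576, 0.589]))]
scene -0.14 [(16, np.float64(0.5352)
[... 1495 characters left out ...]
t64(0.5341), array([0.527, 0.539])), (13, np.float64(0.581), array([0.575, 0.587]))]
side -0.12 [(13, np.float64(0.531), array([0.524, 0.537])), (13, np.float64(0.5787), array([0.574, 0.585]))]
side -0.1 [(19, np.float64(0.5262), array([0.516, 0.535])), (15, np.float64(0.5786), array([0.573, 0.586]))]
side -0.08 [(15, np.float64(0.515), array([0.507, 0.525])), (17, np.float64(0.5835), array([0.575, 0.592]))]
side -0.06 [(10, np.float64(0.5068), array([0.501, 0.512])), (18, np.float64(0.5906), array([0.584, 0.599]))]
side -0.04 [(2, np.float64(0.592), array([0.592, 0.592]))]
side -0.02 []
side 0.0 []
post top 122 [ 0.5751 -0.3224  0.0615] (array([ 572.3, -335.8]), array([114.3,  69.2]), 75.1)
```

Emit:
arm_command --increments '[{"linear": [0.008,-0.033,0.05],"angular": [0,0,-10]},{"linear": [0.008,-0.033,0.11],"angular": [0,0,-10]},{"linear": [0.008,-0.033,0.17],"angular": [0,0,-10]},{"linear": [0.008,-0.033,0.23],"angular": [0,0,-10]},{"linear": [0.008,-0.033,0.27],"angular": [0,0,-10]},{"linear": [0.008,-0.033,0.286],"angular": [0,0,-10]},{"linear": [0.008,-0.033,0.286],"angular": [0,0,-10]},{"linear": [0.008,-0.033,0.286],"angular": [0,0,-10]}]' --fingers -0.25

```text
clock: 4.55
eef_pos: [0.5182, 0.108, 0.0295]
ee_rot: [3.139, 0.0, 1.746]
contact_force: [0.2, -0.1, 0.2]
gripper_width: 0.375
```

```bash
cat >> h.py <<'E'
def wheel(n,c=None):
    """tyre rim + pins; prints rect of top"""
    a,P=cloud(n);r=trace(n,"wheel_mid")
    for k in r[:3]:
        p=P[k["mask"]&np.isfinite(P[...,2])];
        t=p[(p[:,2]>.065)&(p[:,2]<.09)]
        if len(t)>10: print(n,round(k["confidence"],2),np.round(k["extent"]),len(t),"top",np.round(t.mean(0),4),rect(t[:,:2]))
    return a,P
E
python3 - <<'E'
from h import *
np.set_printoptions(precision=4,suppress=True)
s=readout.observe();print(s["clock"],s["eef_pos"],s["ee_rot"],s["gripper_width"],s["contact_force"])
a,P=wheel("wrist");cv2.imwrite("pics/e.png",a)
wheel("scene");wheel("side")
E
```

```text
4.55 [0.5182 0.108  0.0295] [3.1394 0.     1.7463] 0.37545092178177786 [ 0.1856 -0.0651  0.2178]
scene 0.95 [267. 201.  27.  28.] 129 top [0.5361 0.0237 0.0747] (array([534.2,  28. ]), array([23.9, 65.1]), 1.9)
scene 0.94 [248. 181.  25.  27.] 130 top [0.4023 0.0274 0.0748] (array([399.9,  28.1]), array([67. , 29.7]), 81.8)
side 0.58 [298. 220.  24.  28.] 156 top [0.399  0.0395 0.0774] (array([399.3,  33. ]), array([66.4, 22.6]), 73.9)
```

View pics/e.png

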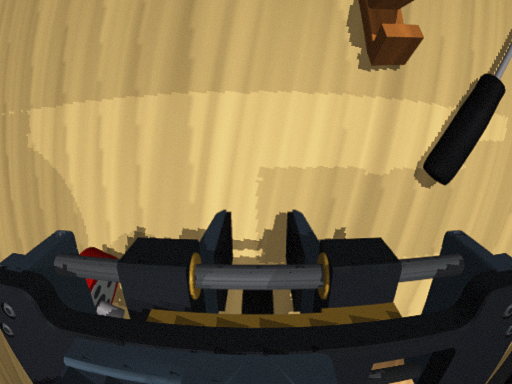

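Emit:
arm_command --increments '[{"linear": [-0.006,0,0]},{"linear": [-0.014,0,0]},{"linear": [-0.022,0,0]},{"linear": [-0.03,0,0]},{"linear": [-0.038,0,0]},{"linear": [-0.045,0,0]},{"linear": [-0.05,0,0]},{"linear": [-0.052,0,0]},{"linear": [-0.054,0,0]},{"linear": [-0.056,0,0]},{"linear": [-0.058,0,0]},{"linear": [-0.06,0,0]},{"linear": [-0.062,0,0]},{"linear": [-0.064,0,0]},{"linear": [-0.066,0,0]},{"linear": [-0.068,0,0]}]'

```text
invalid input
```

```bash
python3 - <<'E'
from h import *
np.set_printoptions(precision=4,suppress=True)
s=readout.observe();print(s["clock"],s["eef_pos"],s["ee_rot"],s["contact_force"])
a,P=wheel("scene");b,P=wheel("side")
k=np.hstack([cv2.resize(a[150:270,180:310],(390,360)),cv2.resize(b[150:270,200:330],(390,360))]);cv2.imwrite("pics/f.png",k)
E
```

```text
4.85 [0.5174 0.1079 0.0286] [ 3.1405 -0.      1.7462] [-0.2634 -0.2476  0.4501]
scene 0.88 [248. 180.  24.  27.] 128 top [0.402  0.0281 0.0746] (array([400.4,  29.3]), array([69.2, 26.8]), 82.3)
scene 0.77 [268. 200.  28.  27.] 139 top [0.5357 0.0242 0.0748] (array([533.9,  27.3]), array([25.6, 70. ]), 7.1)
side 0.57 [298. 220.  23.  30.] 155 top [0.3989 0.0403 0.0772] (array([399.2,  34.4]), array([66.2, 21.4]), 77.2)
```

View pics/f.png

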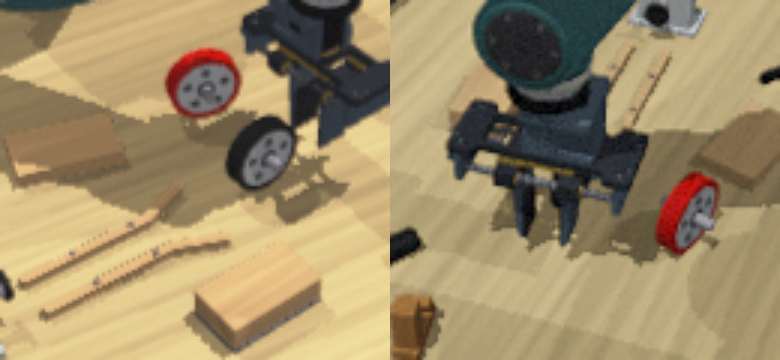

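Angular has to be given; the wheel is still untouched, with the gripper behind it. I'll resend with angular included.

Emit:
arm_command --increments '[{"linear": [-0.006,0,0],"angular": [0,0,0]},{"linear": [-0.014,0,0],"angular": [0,0,0]},{"linear": [-0.022,0,0],"angular": [0,0,0]},{"linear": [-0.03,0,0],"angular": [0,0,0]},{"linear": [-0.038,0,0],"angular": [0,0,0]},{"linear": [-0.045,0,0],"angular": [0,0,0]},{"linear": [-0.05,0,0],"angular": [0,0,0]},{"linear": [-0.052,0,0],"angular": [0,0,0]},{"linear": [-0.054,0,0],"angular": [0,0,0]},{"linear": [-0.056,0,0],"angular": [0,0,0]},{"linear": [-0.058,0,0],"angular": [0,0,0]},{"linear": [-0.06,0,0],"angular": [0,0,0]},{"linear": [-0.062,0,0],"angular": [0,0,0]},{"linear": [-0.064,0,0],"angular": [0,0,0]},{"linear": [-0.066,0,0],"angular": [0,0,0]},{"linear": [-0.068,0,0],"angular": [0,0,0]}]'

```text
clock: 7.05
eef_pos: [0.5289, 0.0407, 0.0279]
ee_rot: [-3.142, -0.0, 1.746]
contact_force: [-0.6, 0.1, -0.4]
gripper_width: 0.378
```

```bash
python3 - <<'E'
from h import *
np.set_printoptions(precision=4,suppress=True)
s=readout.observe();print(s["clock"],s["eef_pos"],s["ee_rot"],s["contact_force"])
a,P=wheel("scene");wheel("wrist")
cv2.imwrite("f1.png",a)
E
```

```text
7.05 [0.5289 0.0407 0.0279] [-3.1416 -0.      1.7462] [-0.5667  0.0749 -0.3652]
scene 0.84 [263. 205.  27.  26.] 103 top [0.5393 0.0065 0.0752] (array([537. ,   6.7]), array([22.5, 44.9]), 9.5)
scene 0.78 [245. 180.  19.  21.] 33 top [0.3984 0.0074 0.0719] (array([396.8,   7.6]), array([20.4, 21.5]), 70.2)
wrist 0.75 [260. 264.  39. 100.] 1594 top [0.5288 0.0349 0.0764] (array([528.7,  35.7]), array([20.1, 30.2]), 8.9)
wrist 0.55 [ 60. 206.  89. 102.] 2351 top [0.4028 0.0477 0.0759] (array([400.4,  42.9]), array([44.9, 22.5]), 79.3)
```

Emit:
arm_command --increments '[{"linear": [-0.002,0,0],"angular": [0,0,0]},{"linear": [-0.004,0,0],"angular": [0,0,0]},{"linear": [-0.007,0,0],"angular": [0,0,0]},{"linear": [-0.01,0,0],"angular": [0,0,0]},{"linear": [-0.013,0,0],"angular": [0,0,0]},{"linear": [-0.016,0,0],"angular": [0,0,0]},{"linear": [-0.019,0,0],"angular": [0,0,0]},{"linear": [-0.022,0,0],"angular": [0,0,0]},{"linear": [-0.025,0,0],"angular": [0,0,0]},{"linear": [-0.028,0,0],"angular": [0,0,0]},{"linear": [-0.031,0,0],"angular": [0,0,0]},{"linear": [-0.034,0,0],"angular": [0,0,0]},{"linear": [-0.037,0,0],"angular": [0,0,0]},{"linear": [-0.04,0,0],"angular": [0,0,0]},{"linear": [-0.043,0,0],"angular": [0,0,0]},{"linear": [-0.046,0,0],"angular": [0,0,0]},{"linear": [-0.049,0,0],"angular": [0,0,0]},{"linear": [-0.052,0,0],"angular": [0,0,0]},{"linear": [-0.055,0,0],"angular": [0,0,0]},{"linear": [-0.058,0,0],"angular": [0,0,0]}]'

```text
clock: 9.75
eef_pos: [0.5391, -0.0164, 0.0279]
ee_rot: [-3.142, -0.0, 1.746]
contact_force: [-0.2, 0.5, 1.0]
gripper_width: 0.376
```

```bash
python3 - <<'E'
from h import *
np.set_printoptions(precision=4,suppress=True)
s=readout.observe();print(s["clock"],s["eef_pos"],s["ee_rot"],s["contact_force"])
a,P=wheel("scene");wheel("wrist")
k=P[...,2]; p=P[np.isfinite(k)&(abs(P[...,0]-.545)<.03)&(P[...,1]<.02)&(P[...,1]>-.13)&(k>.02)&(k<.088)];print(len(p),p.min(0),p.max(0))
cv2.imwrite("pics/g.png",cv2.resize(a[150:270,180:310],(520,480)))
E
```

```text
9.75 [ 0.5391 -0.0164  0.0279] [-3.1415 -0.      1.7462] [-0.1563  0.5251  0.9694]
scene 0.55 [249. 211.  25.  27.] 97 top [ 0.55   -0.0513  0.0744] (array([549.1, -49.1]), array([49.5, 25.5]), 83.9)
wrist 0.58 [ 51. 134. 102. 139.] 4315 top [0.4033 0.0346 0.0759] (array([398.2,  30.3]), array([69.6, 23.1]), 78.4)
407 [ 0.5158 -0.0831  0.0202] [0.574  0.0069 0.088 ]
```

View pics/g.png

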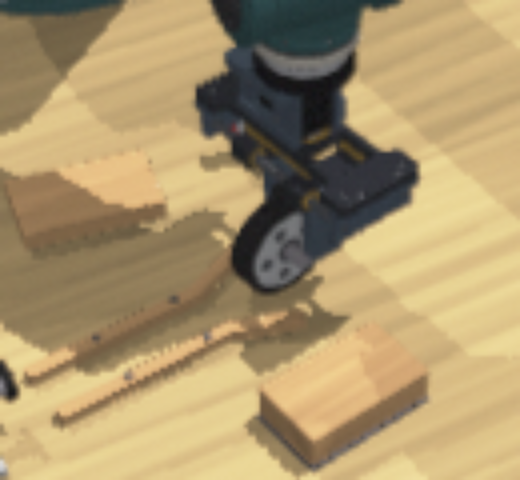

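Emit:
arm_command --increments '[{"linear": [-0.002,0,0],"angular": [0,0,0]},{"linear": [-0.004,0,0],"angular": [0,0,0]},{"linear": [-0.007,0,0],"angular": [0,0,0]},{"linear": [-0.01,0,0],"angular": [0,0,0]},{"linear": [-0.013,0,0],"angular": [0,0,0]},{"linear": [-0.016,0,0],"angular": [0,0,0]},{"linear": [-0.019,0,0],"angular": [0,0,0]},{"linear": [-0.022,0,0],"angular": [0,0,0]},{"linear": [-0.025,0,0],"angular": [0,0,0]},{"linear": [-0.028,0,0],"angular": [0,0,0]},{"linear": [-0.031,0,0],"angular": [0,0,0]},{"linear": [-0.034,0,0],"angular": [0,0,0]},{"linear": [-0.037,0,0],"angular": [0,0,0]},{"linear": [-0.04,0,0],"angular": [0,0,0.4]},{"linear": [-0.043,0,0],"angular": [0,0,0.8]},{"linear": [-0.046,0,0],"angular": [0,0,1.2]},{"linear": [-0.049,0,0],"angular": [0,0,1.6]},{"linear": [-0.052,0,0],"angular": [0,0,2.0]},{"linear": [-0.054,0,0],"angular": [0,0,2.4]},{"linear": [-0.056,0,0],"angular": [0,0,2.8]}]'

```text
clock: 12.45
eef_pos: [0.5488, -0.0715, 0.0279]
ee_rot: [-3.142, -0.0, 1.697]
contact_force: [-0.6, 0.1, -0.3]
gripper_width: 0.375
```

```bash
python3 - <<'E'
from h import *
np.set_printoptions(precision=4,suppress=True)
s=readout.observe();print(s["clock"],s["eef_pos"],s["ee_rot"],s["contact_force"])
a,P=wheel("scene");b,Q=wheel("side")
k=P[...,2]; p=P[np.isfinite(k)&(abs(P[...,0]-.555)<.03)&(P[...,1]<-.05)&(P[...,1]>-.2)&(k>.03)&(k<.088)];print(len(p),p.min(0),p.max(0))
cv2.imwrite("pics/i.png",np.hstack([cv2.resize(a[170:290,160:290],(390,360)),cv2.resize(b[120:240,230:360],(390,360))]))
E
```

```text
12.45 [ 0.5488 -0.0715  0.0279] [-3.1416 -0.      1.6969] [-0.5746  0.1407 -0.2875]
scene 0.57 [235. 218.  24.  22.] 102 top [ 0.5588 -0.1094  0.0751] (array([ 557.7, -110.6]), array([23.1, 46.2]), 8.9)
side 0.7 [298. 220.  23.  30.] 159 top [0.3992 0.0399 0.0771] (array([400. ,  34.3]), array([69.9, 21.7]), 78.2)
353 [ 0.5251 -0.138   0.0306] [ 0.5846 -0.053   0.0866]
```

View pics/i.png

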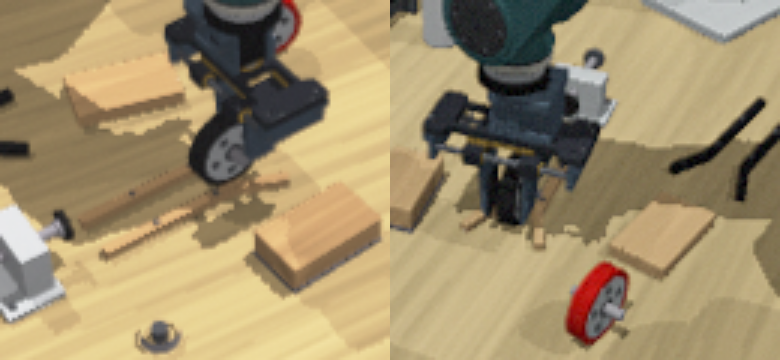

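Picture: the wheel is upright, entering the straight fences with the fingers astride. I'll estimate the pad's position from the stored depth before going on.

```bash
python3 - <<'E'
import numpy as np
np.set_printoptions(precision=3,suppress=True)
o=np.array([.566,-.229]);h=np.array([.0915,-.9958]);n=np.array([.9958,.0915])
for c in("scene","side"):
    P=np.load(c+".npz")["P"].reshape(-1,3);a=np.load(c+".npz")["a"].reshape(-1,3)
    q=P[:,:2]-o;l=q@h;t=q@n;k=(abs(t)<.03)&(l>0)&(l<.16)&(P[:,2]>.02)&(P[:,2]<.075)
    for l0 in np.arange(.0,.15,.01):
        m=k&(l>=l0)&(l<l0+.01)
        if m.sum(): print(c,round(l0,3),m.sum(),"z",P[m,2].min(),P[m,2].max(),"t",t[m].min(),t[m].max(),"grey",a[m].mean(0))
E
```

```text
scene 0.04 2 z 0.04276571312170718 0.04383526221164402 t 0.012062574783749943 0.014528889541918555 grey [ 80.  111.5 129. ]
scene 0.05 44 z 0.026011834401403977 0.06078887895913265 t -0.011024271574532885 0.019519015857471043 grey [65.182 72.705 79.273]
scene 0.06 17 z 0.03667341573386629 0.049318687086919666 t -0.005169953679780337 0.009539467465406395 grey [127.353 127.    132.941]
scene 0.07 14 z 0.03823793950551735 0.04785231407704593 t -0.001718901615361525 0.007034113748161864 grey [144.857 144.929 152.071]
scene 0.08 33 z 0.05658596046884612 0.06280585998833099 t -0.029979571714172284 0.02971111227133485 grey [200.667 201.212 201.818]
scene 0.09 56 z 0.056786675867714576 0.0647596302380492 t -0.029857775064729433 0.02903495636723202 grey [204.393 201.893 200.125]
scene 0.1 58 z 0.05508220870706082 0.06469735922393538 t -0.029749358996219305 0.029256001725094894 grey [202.845 200.466 198.672]
scene 0.11 85 z 0.020736366439978227 0.0649340630093096 t -0.029893474690852247 0.029593284457570587 grey [121.424 119.882 119.506]
scene 0.12 17 z 0.03593230969169625 0.048353364390570475
[... 802 characters left out ...]
59 0.029023602376595084 grey [135.722 135.243 131.765]
side 0.09 23 z 0.04597090613757138 0.06531290754529495 t -0.029688300232250865 0.029878896898394194 grey [173.957 173.217 169.217]
side 0.1 24 z 0.060369692882424664 0.06675874798093206 t -0.02686778692353079 0.02790231250604661 grey [175.292 175.333 171.875]
side 0.11 8 z 0.06147128462171969 0.06590449738493209 t -0.01599248050346618 0.026744827389150894 grey [159.75  166.625 167.125]
side 0.13 2 z 0.04801854319407406 0.049175528290874904 t 0.002123191891939785 0.006234899698599691 grey [135.  140.5 143.5]
side 0.14 3 z 0.047710652556259836 0.05075780697156107 t -0.0008737365557484371 0.0037202804657725016 grey [128.667 125.667 127.   ]
```

Emit:
arm_command --increments '[{"linear": [-0.002,0,0],"angular": [0,0,0]},{"linear": [-0.004,0,0],"angular": [0,0,0]},{"linear": [-0.007,0,0],"angular": [0,0,0]},{"linear": [-0.01,0,0],"angular": [0,0,0]},{"linear": [-0.013,0,0],"angular": [0,0,0]},{"linear": [-0.016,0,0],"angular": [0,0,0]},{"linear": [-0.019,0,0],"angular": [0,0,0]},{"linear": [-0.022,0,0],"angular": [0,0,0]},{"linear": [-0.025,0,0],"angular": [0,0,0]},{"linear": [-0.028,0,0],"angular": [0,0,0.3]},{"linear": [-0.031,0,0],"angular": [0,0,0.6]},{"linear": [-0.034,0,0],"angular": [0,0,0.9]},{"linear": [-0.037,0,0],"angular": [0,0,1.2]},{"linear": [-0.04,0,0],"angular": [0,0,1.5]},{"linear": [-0.043,0,0],"angular": [0,0,1.8]},{"linear": [-0.046,0,0],"angular": [0,0,2.0]},{"linear": [-0.049,0,0],"angular": [0,0,2.0]},{"linear": [-0.052,0,0],"angular": [0,0,2.0]}]'

```text
clock: 14.9
eef_pos: [0.5554, -0.1232, 0.0279]
ee_rot: [-3.142, -0.0, 1.663]
contact_force: [0.5, 0.8, 0.0]
gripper_width: 0.376
```

Emit:
arm_command --increments '[{"linear": [-0.002,0,0],"angular": [0,0,0]},{"linear": [-0.004,0,0],"angular": [0,0,0]},{"linear": [-0.007,0,0],"angular": [0,0,0]},{"linear": [-0.01,0,0],"angular": [0,0,0]},{"linear": [-0.013,0,0],"angular": [0,0,0]},{"linear": [-0.016,0,0],"angular": [0,0,0]},{"linear": [-0.019,0,0],"angular": [0,0,0]},{"linear": [-0.022,0,0],"angular": [0,0,0]},{"linear": [-0.025,0,0],"angular": [0,0,0]},{"linear": [-0.028,0,0],"angular": [0,0,0]},{"linear": [-0.031,0,0],"angular": [0,0,0]},{"linear": [-0.034,0,0],"angular": [0,0,0]},{"linear": [-0.037,0,0],"angular": [0,0,0]},{"linear": [-0.04,0,0],"angular": [0,0,0]},{"linear": [-0.043,0,0],"angular": [0,0,0]},{"linear": [-0.046,0,0],"angular": [0,0,0]},{"linear": [-0.049,0,0],"angular": [0,0,0]},{"linear": [-0.052,0,0],"angular": [0,0,0]},{"linear": [-0.055,0,0],"angular": [0,0,0]},{"linear": [-0.058,0,0],"angular": [0,0,0]}]'

```text
clock: 17.4
eef_pos: [0.5608, -0.1809, 0.028]
ee_rot: [3.141, 0.0, 1.662]
contact_force: [0.4, -0.0, 0.5]
gripper_width: 0.374
```

Emit:
arm_command --increments '[{"linear": [-0.002,0,0],"angular": [0,0,0]},{"linear": [-0.004,0,0],"angular": [0,0,0]},{"linear": [-0.006,0,0],"angular": [0,0,0]},{"linear": [-0.008,0,0],"angular": [0,0,0]},{"linear": [-0.01,0,0],"angular": [0,0,0]},{"linear": [-0.012,0,0],"angular": [0,0,0]},{"linear": [-0.014,0,0],"angular": [0,0,0]},{"linear": [-0.016,0,0],"angular": [0,0,0]}]'

```text
clock: 18.4
eef_pos: [0.5622, -0.1968, 0.0279]
ee_rot: [-3.142, -0.0, 1.662]
contact_force: [1.0, 0.7, 0.6]
gripper_width: 0.376
```

```bash
python3 - <<'E'
from h import *
np.set_printoptions(precision=4,suppress=True)
s=readout.observe();print(s["clock"],s["eef_pos"],s["ee_rot"],s["contact_force"])
a,P=wheel("scene");b,Q=wheel("side")
cv2.imwrite("pics/j.png",np.hstack([cv2.resize(a[190:300,130:260],(433,366)),cv2.resize(b[110:220,240:360],(400,366))])[:,:800])
E
```

```text
18.4 [ 0.5622 -0.1968  0.0279] [-3.1416 -0.      1.6624] [0.9661 0.6756 0.5717]
scene 0.7 [247. 180.  26.  26.] 128 top [0.4028 0.0279 0.0745] (array([401.2,  28.8]), array([65.3, 29.1]), 77.8)
scene 0.63 [200. 238.  28.  23.] 111 top [ 0.5773 -0.2362  0.0741] (array([ 572.8, -235.9]), array([27.1, 41.4]), 9.7)
side 0.68 [279. 164.   9.  18.] 49 top [ 0.5685 -0.1981  0.0753] (array([ 569.3, -199.4]), array([21.3, 28.3]), 7.1)
side 0.59 [298. 221.  29.  28.] 156 top [0.399  0.0393 0.0773] (array([398.7,  31.1]), array([69.5, 21.4]), 77.3)
```

View pics/j.png

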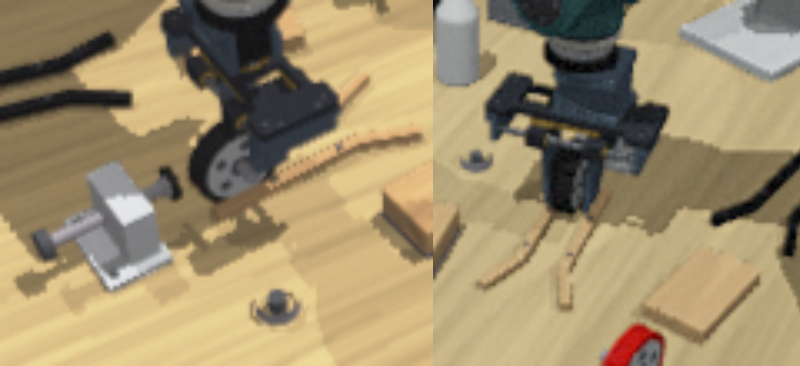

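The wheel is upright between the fences, with a visible gap of about 15-20 mm to the pad. I'll creep on.

Emit:
arm_command --increments '[{"linear": [-0.002,0,0],"angular": [0,0,0]},{"linear": [-0.004,0,0],"angular": [0,0,0]},{"linear": [-0.006,0,0],"angular": [0,0,0]},{"linear": [-0.008,0,0],"angular": [0,0,0]},{"linear": [-0.01,0,0],"angular": [0,0,0]},{"linear": [-0.011,0,0],"angular": [0,0,0]},{"linear": [-0.012,0,0],"angular": [0,0,0]}]'

```text
clock: 19.48
eef_pos: [0.5632, -0.2086, 0.0279]
ee_rot: [-3.142, -0.0, 1.662]
contact_force: [1.8, 1.6, 0.3]
gripper_width: 0.376
```

Emit:
arm_command --increments '[{"linear": [-0.001,0,0],"angular": [0,0,0]},{"linear": [-0.002,0,0],"angular": [0,0,0]},{"linear": [-0.002,0,0],"angular": [0,0,0]}]'

```text
clock: 19.85
eef_pos: [0.5634, -0.2107, 0.0279]
ee_rot: [3.142, 0.0, 1.662]
contact_force: [1.7, -0.4, -0.8]
gripper_width: 0.376
```

Emit:
arm_command --increments '[{"linear": [-0.001,0,0],"angular": [0,0,0]},{"linear": [-0.002,0,0],"angular": [0,0,0]},{"linear": [-0.002,0,0],"angular": [0,0,0]}]'

```text
clock: 20.23
eef_pos: [0.5636, -0.2127, 0.0279]
ee_rot: [3.142, 0.0, 1.662]
contact_force: [0.6, 0.5, -0.4]
gripper_width: 0.377
```

```bash
python3 - <<'E'
from h import *
np.set_printoptions(precision=4,suppress=True)
for i in range(3):
    a,P=cloud("scene")
    s=readout.observe();print(s["clock"],s["eef_pos"],s["contact_force"])
np.savez("s2.npz",a=a,P=P)
h=np.array([.0915,-.9958]);n=np.array([.9958,.0915]);o=np.array([.566,-.229]);q=P[...,:2]-o
l=q@h;t=q@n
k=np.isfinite(l)&(abs(t)<.03)&(l>-.06)&(l<.1)&(P[...,2]>.034)&(P[...,2]<.05)
for l0 in np.arange(-.02,.09,.005):
    m=k&(l>=l0)&(l<l0+.005)
    if m.sum(): print(round(l0,3),m.sum(),t[m].min(),t[m].max(),a[m].mean(0))
E
```

```text
20.275 [ 0.5636 -0.2126  0.0279] [ 0.1457  0.7574 -0.2874]
20.325 [ 0.5636 -0.2126  0.0279] [ 0.6471 -0.9196  0.1478]
20.375 [ 0.5636 -0.2126  0.0279] [ 0.7149 -0.7471  0.2418]
-0.02 2 0.025173540509055143 0.025886985360413697 [63.5 54.5 49.5]
-0.015 1 0.02736439883017772 0.02736439883017772 [59. 52. 46.]
-0.01 4 0.02241522761578065 0.029690767718823733 [67.75 59.5  53.  ]
-0.005 5 0.013749777419741274 0.028056614447543902 [64.2 58.  53.2]
0.0 7 0.012034932498389252 0.02778507639254229 [65.2857 61.2857 60.2857]
0.005 8 0.011240775873650731 0.028363177502374874 [85.    81.875 83.875]
0.01 12 0.014294192635683392 0.029804451403671973 [79.9167 77.4167 78.4167]
0.015 7 0.015871598025171893 0.019405188181101162 [88.8571 86.7143 86.4286]
0.02 6 0.015830081422336547 0.018959864953476815 [110.6667 108.6667 108.1667]
0.025 8 0.013044291745526846 0.0193863756959735 [91.625 89.25  88.625]
0.03 4 0.015019924594805294 0.017311207921739638 [96.25 94.75 93.75]
0.035 8 0.013514175689022159 0.020871694537223012 [112.375 111.    110.5  ]
0.04 6 0.015178828030482604 0.018310891691801064 [51.6667 51.     51.1667]
0.045 10 0.002826628715813306 0.019216920522386466 [28.3 28.2 30.1]
0.05 9 0.005696883151097582 0.017375483449902696 [32.5556 33.8889 34.7778]
0.055 11 -0.009313609978748616 0.014800722136124675 [66.6364 64.7273 66.4545]
0.06 12 -0.008764764912555206 0.011377392272431747 [97.0833 94.4167 98.    ]
0.065 6 6.676898720666834e-06 0.005142060718344822 [102.1667 102.3333 108.    ]
0.07 6 -0.0017745942214706992 0.007230461301446064 [100.  100.5 106. ]
0.075 7 -0.00519071390378573 0.008560209253320468 [113.1429 112.     115.5714]
```

Emit:
arm_command --increments '[{"linear": [-0.001,0,0],"angular": [0,0,0]},{"linear": [-0.002,0,0],"angular": [0,0,0]},{"linear": [-0.002,0,0],"angular": [0,0,0]}]'

```text
clock: 20.75
eef_pos: [0.5638, -0.2145, 0.0279]
ee_rot: [-3.142, -0.0, 1.662]
contact_force: [1.7, 2.5, 0.9]
gripper_width: 0.378
```

Emit:
arm_command --increments '[{"linear": [-0.001,0,0],"angular": [0,0,0]},{"linear": [-0.002,0,0],"angular": [0,0,0]},{"linear": [-0.002,0,0],"angular": [0,0,0]}]'

```text
clock: 21.12
eef_pos: [0.5638, -0.2163, 0.0278]
ee_rot: [-3.141, -0.0, 1.663]
contact_force: [1.8, 4.8, 0.8]
gripper_width: 0.372
```

Emit:
arm_command --increments '[{"linear": [-0.001,0,0],"angular": [0,0,0]},{"linear": [-0.001,0,0],"angular": [0,0,0]},{"linear": [-0.001,0,0],"angular": [0,0,0]}]'

```text
clock: 21.5
eef_pos: [0.5639, -0.2171, 0.0277]
ee_rot: [-3.141, -0.001, 1.663]
contact_force: [1.8, 6.8, 0.2]
gripper_width: 0.371
```

Emit:
arm_command --increments '[{"linear": [0,0,0],"angular": [0,0,0]}]'

```text
clock: 21.62
eef_pos: [0.5639, -0.2171, 0.0278]
ee_rot: [-3.141, -0.001, 1.663]
contact_force: [1.7, 6.7, -0.1]
gripper_width: 0.374
```

Pad contact came at TCP y≈-0.2135 and 6.7 N is pressing now. I'll ease back slowly, withdraw, rise, and head over to view the chock.

Emit:
arm_command --increments '[{"linear": [0.001,0,0],"angular": [0,0,0]},{"linear": [0.0015,0,0],"angular": [0,0,0]},{"linear": [0.002,0,0],"angular": [0,0,0]},{"linear": [0.0025,0,0],"angular": [0,0,0]},{"linear": [0.003,0,0],"angular": [0,0,0]},{"linear": [0.0035,0,0],"angular": [0,0,0]},{"linear": [0.004,0,0],"angular": [0,0,0]},{"linear": [0.0045,0,0],"angular": [0,0,0]},{"linear": [0.005,0,0],"angular": [0,0,0]},{"linear": [0.005,0,0],"angular": [0,0,0]},{"linear": [0.006,0,0],"angular": [0,0,0]},{"linear": [0.01,0,0],"angular": [0,0,0]},{"linear": [0.02,0,0],"angular": [0,0,0]},{"linear": [0.035,0,0],"angular": [0,0,0]},{"linear": [0.05,0,0],"angular": [0,0,0]},{"linear": [0.07,0,0],"angular": [0,0,0]},{"linear": [0.085,0,0],"angular": [0,0,0]},{"linear": [0.1,0,0],"angular": [0,0,0]},{"linear": [0.1,0,0],"angular": [0,0,0]}]'

```text
clock: 24.0
eef_pos: [0.5548, -0.117, 0.0279]
ee_rot: [-3.141, -0.0, 1.664]
contact_force: [0.2, -0.0, -0.0]
gripper_width: 0.369
```

```bash
python3 - <<'E'
from h import *
np.set_printoptions(precision=4,suppress=True)
s=readout.observe();print(s["clock"],s["eef_pos"],s["ee_rot"],s["contact_force"])
wheel("scene");wheel("side")
# chock shape
h=[]
for n in("scene","side"):
    a,P=cloud(n)
    k=np.isfinite(P[...,2])&(abs(P[...,0]-.576)<.06)&(abs(P[...,1]-.264)<.06)
    for z0,z1 in((.056,.07),(.045,.056),(.03,.042),(.009,.02)):
        p=P[k&(P[...,2]>z0)&(P[...,2]<z1)];print(n,z0,len(p),p.mean(0) if len(p) else 0,rect(p[:,:2]) if len(p)>3 else 0)
P=np.load("w1.npz")["P"];k=np.isfinite(P[...,2])&(abs(P[...,0]-.576)<.06)&(abs(P[...,1]-.264)<.06)
for z0,z1 in((.056,.07),(.045,.056),(.03,.042),(.009,.02)):
    p=P[k&(P[...,2]>z0)&(P[...,2]<z1)];print("w1",z0,len(p),p.mean(0),rect(p[:,:2]))
E
```

```text
24.0 [ 0.5548 -0.117   0.0279] [-3.1414 -0.0001  1.6637] [ 0.2217 -0.0178 -0.0019]
scene 0.91 [249. 181.  21.  25.] 80 top [0.4067 0.0322 0.0753] (array([402.6,  34.7]), array([52.3, 21. ]), 83.8)
scene 0.76 [200. 237.  31.  29.] 170 top [ 0.5763 -0.2287  0.0751] (array([ 573.4, -226.7]), array([24.7, 64.5]), 9.5)
side 0.58 [298. 222.  28.  28.] 155 top [0.3992 0.0395 0.0772] (array([400. ,  33.8]), array([69.7, 22.2]), 78.6)
scene 0.056 36 [0.5735 0.2791 0.0596] (array([573.5, 279.3]), array([23.4, 23.2]), 21.9)
scene 0.045 24 [0.5774 0.2748 0.0497] (array([573.7, 277.9]), array([23.4, 23.3]), 21.7)
scene 0.03 51 [0.5801 0.2646 0.034 ] (array([576.2, 264.6]), array([28.5, 49.2]), 21.1)
scene 0.009 55 [0.5847 0.2566 0.0141] (array([578. , 263.4]), array([27.7, 61. ]), 19.6)
side 0.056 70 [0.57   0.2811 0.062 ] (array([570.7, 280.8]), array([23.6, 23.4]), 18.2)
side 0.045 27 [0.5652 0.2864 0.0504] (array([564.7, 285.1]), array([26.3, 12.9]), 55.7)
side 0.03 50 [0.5704 0.2704 0.0358] (array([574.9, 268.6]), array([24.8, 49.9]), 16.5)
side 0.009 67 [0.5677 0.2734 0.0146] (array([575.4, 265.4]), array([26.2, 60.7]), 17.0)
w1 0.056 258 [0.5697 0.2787 0.0614] (array([569.8, 279.1]), array([23.7, 22.2]), 18.0)
w1 0.045 24 [0.5709 0.2709 0.0501] (array([568.5, 271.5]), array([12.5, 28.1]), 72.6)
w1 0.03 168 [0.5775 0.2531 0.0345] (array([574.9, 265.5]), array([25.3, 47.1]), 17.3)
w1 0.009 229 [0.5752 0.2568 0.0141] (array([574.8, 263.5]), array([25.3, 63.5]), 18.5)
```

The wheel stands near the pad. The chock grip is at (0.5705, 0.280), front heading 18° off -y. Next I go above it.

Emit:
arm_command --increments '[{"linear": [0.01,0,-0.06],"angular": [0,0,0]},{"linear": [0.05,0.01,-0.12],"angular": [0,0,-3]},{"linear": [0.11,0.02,-0.13],"angular": [0,0,-6]},{"linear": [0.17,0.03,-0.13],"angular": [0,0,-9]},{"linear": [0.23,0.04,-0.13],"angular": [0,0,-12.7]},{"linear": [0.29,0.052,-0.13],"angular": [0,0,-12.7]},{"linear": [0.35,0.052,-0.13],"angular": [0,0,-12.7]},{"linear": [0.397,0.052,-0.13],"angular": [0,0,-12.7]},{"linear": [0.397,0.052,-0.13],"angular": [0,0,-12.7]},{"linear": [0.397,0.052,-0.13],"angular": [0,0,-12.7]}]' --fingers 0.3

```text
clock: 25.55
eef_pos: [0.5703, 0.2815, 0.1577]
ee_rot: [-3.141, 0.0, 1.884]
contact_force: [0.3, 1.0, -0.1]
gripper_width: 0.651
```

```bash
python3 - <<'E'
from h import *
np.set_printoptions(precision=4,suppress=True)
s=readout.observe();print(s["clock"],s["eef_pos"],s["ee_rot"],s["contact_force"])
a,P=wheel("scene");b,P=wheel("side")
a,P=cloud("wrist");k=np.isfinite(P[...,2])&(abs(P[...,0]-.576)<.06)&(abs(P[...,1]-.264)<.06)
for z0,z1 in((.056,.07),(.03,.042),(.009,.02)):
    p=P[k&(P[...,2]>z0)&(P[...,2]<z1)]
    if len(p)>3: print("w",z0,len(p),p.mean(0),rect(p[:,:2]))
cv2.imwrite("pics/k.png",np.hstack([a,b[80:,:][:304,200:400].repeat(1,0)] ) if 0 else a)
E
```

```text
25.55 [0.5703 0.2815 0.1577] [-3.1412  0.0002  1.8841] [ 0.298   1.0006 -0.1109]
scene 0.7 [200. 239.  34.  30.] 181 top [ 0.5762 -0.2285  0.0751] (array([ 574.2, -225.3]), array([25.2, 67. ]), 8.2)
side 0.69 [297. 220.  21.  28.] 152 top [0.3996 0.0408 0.0773] (array([400.8,  37.2]), array([62.5, 22.3]), 78.1)
side 0.62 [281. 162.  18.  24.] 86 top [ 0.5702 -0.2148  0.0776] (array([ 572.9, -223.3]), array([22.3, 68.3]), 8.7)
side 0.46 [297. 152.  18.  31.] 14 top [ 0.5646 -0.3176  0.0672] (array([ 580.3, -300.3]), array([95.1, 58.2]), 72.0)
w 0.056 572 [0.569  0.2802 0.0616] (array([569.2, 279.6]), array([22.9, 21.4]), 17.8)
w 0.03 281 [0.5762 0.2582 0.0348] (array([572.8, 267.9]), array([25.5, 45.7]), 18.1)
w 0.009 251 [0.5715 0.2726 0.0142] (array([572.3, 270.9]), array([25. , 47.8]), 17.2)
```

View pics/k.png

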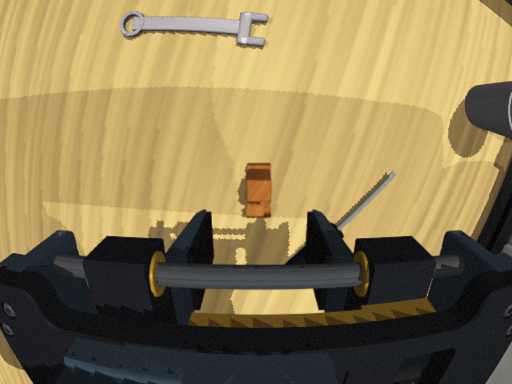

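The chock stands centred under the open fingers at (258,190), with the driver clear to the right. I'll descend and grip.

Emit:
arm_command --increments '[{"linear": [0,0,0.05],"angular": [0,0,0]},{"linear": [0,0,0.1],"angular": [0,0,0]},{"linear": [0,0,0.12],"angular": [0,0,0]},{"linear": [0,0,0.128],"angular": [0,0,0]},{"linear": [0,0,0.128],"angular": [0,0,0]},{"linear": [0,0,0.128],"angular": [0,0,0]}]'

```text
clock: 26.55
eef_pos: [0.5713, 0.2825, 0.0315]
ee_rot: [3.139, -0.0, 1.884]
contact_force: [0.9, 0.5, -0.1]
gripper_width: 0.654
```

Emit:
arm_command --increments '[{"linear": [0,0,0],"angular": [0,0,0]},{"linear": [0,0,0],"angular": [0,0,0]},{"linear": [0,0,0],"angular": [0,0,0]},{"linear": [0,0,0],"angular": [0,0,0]},{"linear": [0,0,0],"angular": [0,0,0]},{"linear": [0,0,0],"angular": [0,0,0]},{"linear": [0,0,0],"angular": [0,0,0]}]' --fingers -1 --force 18

```text
clock: 27.42
eef_pos: [0.5704, 0.2821, 0.03]
ee_rot: [-3.142, -0.0, 1.884]
contact_force: [-0.9, -0.3, 2.8]
gripper_width: 0.262
```

Emit:
arm_command --increments '[{"linear": [0,0,-0.02],"angular": [0,0,0]},{"linear": [0,0,-0.06],"angular": [0,0,0]},{"linear": [-0.03,-0.011,-0.08],"angular": [0,0,0]},{"linear": [-0.08,-0.029,-0.08],"angular": [0,0,3]},{"linear": [-0.13,-0.048,-0.08],"angular": [0,0,6]},{"linear": [-0.18,-0.066,-0.08],"angular": [0,0,9]},{"linear": [-0.23,-0.085,-0.08],"angular": [0,0,12.6]},{"linear": [-0.28,-0.103,-0.08],"angular": [0,0,12.6]},{"linear": [-0.33,-0.122,-0.08],"angular": [0,0,12.6]},{"linear": [-0.36,-0.133,-0.08],"angular": [0,0,12.6]},{"linear": [-0.377,-0.139,-0.08],"angular": [0,0,12.6]},{"linear": [-0.377,-0.139,-0.05],"angular": [0,0,12.6]},{"linear": [-0.377,-0.139,-0.03],"angular": [0,0,12.6]},{"linear": [-0.377,-0.139,-0.02],"angular": [0,0,12.6]},{"linear": [-0.377,-0.139,-0.02],"angular": [0,0,12.6]}]'

```text
clock: 29.3
eef_pos: [0.5541, -0.1189, 0.0495]
ee_rot: [-3.141, -0.0, 1.665]
contact_force: [0.3, -0.2, -1.3]
gripper_width: 0.263
```

```bash
python3 - <<'E'
from h import *
np.set_printoptions(precision=4,suppress=True)
s=readout.observe();print(s["clock"],s["eef_pos"],s["ee_rot"],s["contact_force"],s["gripper_width"])
a,P=wheel("scene");b,P=wheel("side")
cv2.imwrite("pics/l.png",np.hstack([cv2.resize(a[180:290,150:280],(433,366)),cv2.resize(b[110:220,240:360],(400,366))])[:,:800])
E
```

```text
29.3 [ 0.5541 -0.1189  0.0495] [-3.1405 -0.0004  1.6648] [ 0.3178 -0.2097 -1.3477] 0.2632307448284329
scene 0.91 [200. 240.  31.  25.] 175 top [ 0.5761 -0.2282  0.0752] (array([ 573. , -225.3]), array([25.6, 67.8]), 6.8)
scene 0.65 [249. 182.  23.  27.] 101 top [0.4053 0.0316 0.0751] (array([403.3,  32.8]), array([57.5, 25. ]), 77.1)
side 0.57 [299. 220.  20.  31.] 157 top [0.3989 0.0392 0.0773] (array([398.9,  30. ]), array([69.1, 21.5]), 76.7)
```

View pics/l.png

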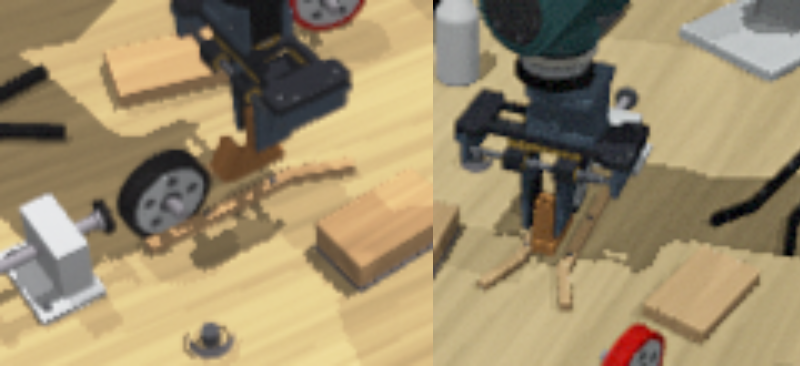

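The chock hangs upright behind the wheel and above the lane, its leaning face towards the tyre. I'll lower it.

Emit:
arm_command --increments '[{"linear": [0,0,0.008],"angular": [0,0,0]},{"linear": [0,0,0.014],"angular": [0,0,0]},{"linear": [0,0,0.017],"angular": [0,0,0]},{"linear": [0,0,0.0185],"angular": [0,0,0]},{"linear": [0,0,0.0195],"angular": [0,0,0]},{"linear": [0,0,0.0195],"angular": [0,0,0]}]'

```text
clock: 30.25
eef_pos: [0.5544, -0.1194, 0.0305]
ee_rot: [3.141, 0.0, 1.664]
contact_force: [0.5, -0.1, -1.5]
gripper_width: 0.263
```

Emit:
arm_command --increments '[{"linear": [0,0,0.0005],"angular": [0,0,0]},{"linear": [0,0,0.001],"angular": [0,0,0]},{"linear": [0,0,0.001],"angular": [0,0,0]}]'

```text
clock: 30.62
eef_pos: [0.5545, -0.1194, 0.03]
ee_rot: [3.142, 0.0, 1.664]
contact_force: [-4.4, 0.8, 8.5]
gripper_width: 0.263
```

It's seated on the bench. I'll let go to relax it, then regrip softly and push.

Emit:
arm_command --increments '[{"linear": [0,0,0],"angular": [0,0,0]},{"linear": [0,0,-0.001],"angular": [0,0,0]},{"linear": [0,0,-0.001],"angular": [0,0,0]},{"linear": [0,0,-0.001],"angular": [0,0,0]}]' --fingers -0.3

```text
clock: 31.12
eef_pos: [0.5544, -0.1194, 0.0304]
ee_rot: [3.142, -0.0, 1.664]
contact_force: [-1.1, 0.2, 0.3]
gripper_width: 0.349
```

```bash
python3 - <<'E'
from h import *
np.set_printoptions(precision=4,suppress=True)
s=readout.observe();print(s["clock"],s["eef_pos"],s["ee_rot"],s["contact_force"],s["gripper_width"])
for n in("scene","side"):
    a,P=cloud(n);k=np.isfinite(P[...,2])&(P[...,1]>-.2)&(P[...,1]<-.08)&(P[...,0]>.51)&(P[...,0]<.6)
    m=k&(a[...,2]>a[...,0]*2.2)&(a[...,2]>60)&(P[...,2]>.016)&(P[...,2]<.07)
    p=P[m]
    print(n,len(p),p.mean(0),p.min(0),p.max(0),rect(p[:,:2]))
    cv2.imwrite(n+"_c.png",a)
E
```

```text
31.125 [ 0.5544 -0.1194  0.0304] [ 3.1415 -0.      1.6642] [-1.0574  0.1893  0.3481] 0.3488040774039266
scene 88 [ 0.5597 -0.1493  0.0291] [ 0.5439 -0.1678  0.0161] [ 0.5768 -0.1126  0.0604] (array([ 557.7, -141.2]), array([32.6, 52.6]), 9.6)
side 96 [ 0.5539 -0.1132  0.0436] [ 0.5418 -0.1283  0.0161] [ 0.5663 -0.1043  0.0672] (array([ 555.5, -117.4]), array([23.2, 21.5]), 19.9)
```

Emit:
arm_command --increments '[{"linear": [0,0,0],"angular": [0,0,0]},{"linear": [0,0,0],"angular": [0,0,0]},{"linear": [0,0,0],"angular": [0,0,0]},{"linear": [0,0,0],"angular": [0,0,0]}]' --fingers -1 --force 8

```text
clock: 31.72
eef_pos: [0.5543, -0.1194, 0.0304]
ee_rot: [3.142, -0.0, 1.664]
contact_force: [0.5, 0.6, -1.2]
gripper_width: 0.262
```

Emit:
arm_command --increments '[{"linear": [-0.002,0,0],"angular": [0,0,0]},{"linear": [-0.004,0,0],"angular": [0,0,0]},{"linear": [-0.006,0,0],"angular": [0,0,0]},{"linear": [-0.008,0,0],"angular": [0,0,0]},{"linear": [-0.01,0,0],"angular": [0,0,0]},{"linear": [-0.012,0,0],"angular": [0,0,0]},{"linear": [-0.014,0,0],"angular": [0,0,0]},{"linear": [-0.016,0,0],"angular": [0,0,0]},{"linear": [-0.018,0,0],"angular": [0,0,0]},{"linear": [-0.02,0,0],"angular": [0,0,0]}]'

```text
clock: 32.98
eef_pos: [0.5562, -0.1394, 0.0304]
ee_rot: [-3.142, 0.0, 1.664]
contact_force: [-0.8, -0.7, -1.7]
gripper_width: 0.26
```

Emit:
arm_command --increments '[{"linear": [-0.001,0,0],"angular": [0,0,0]},{"linear": [-0.002,0,0],"angular": [0,0,0]},{"linear": [-0.003,0,0],"angular": [0,0,0]},{"linear": [-0.004,0,0],"angular": [0,0,0]},{"linear": [-0.005,0,0],"angular": [0,0,0]},{"linear": [-0.006,0,0],"angular": [0,0,0]},{"linear": [-0.007,0,0],"angular": [0,0,0]}]'

```text
clock: 33.85
eef_pos: [0.5569, -0.1463, 0.0304]
ee_rot: [3.142, -0.0, 1.664]
contact_force: [0.2, 1.2, -1.5]
gripper_width: 0.26
```

Emit:
arm_command --increments '[{"linear": [-0.001,0,0],"angular": [0,0,0]},{"linear": [-0.002,0,0],"angular": [0,0,0]},{"linear": [-0.003,0,0],"angular": [0,0,0]},{"linear": [-0.004,0,0],"angular": [0,0,0]}]'

```text
clock: 34.35
eef_pos: [0.5572, -0.1503, 0.0304]
ee_rot: [3.142, -0.0, 1.664]
contact_force: [0.3, -0.3, -1.7]
gripper_width: 0.264
```

Emit:
arm_command --increments '[{"linear": [-0.001,0,0],"angular": [0,0,0]},{"linear": [-0.002,0,0],"angular": [0,0,0]},{"linear": [-0.002,0,0],"angular": [0,0,0]}]'

```text
clock: 34.72
eef_pos: [0.5574, -0.1523, 0.0304]
ee_rot: [3.142, 0.0, 1.664]
contact_force: [-0.2, 0.1, -1.8]
gripper_width: 0.265
```

Emit:
arm_command --increments '[{"linear": [-0.001,0,0],"angular": [0,0,0]},{"linear": [-0.0015,0,0],"angular": [0,0,0]},{"linear": [-0.0015,0,0],"angular": [0,0,0]}]'

```text
clock: 35.1
eef_pos: [0.5576, -0.1538, 0.0305]
ee_rot: [3.142, 0.0, 1.664]
contact_force: [-0.1, 0.7, -1.4]
gripper_width: 0.262
```

Emit:
arm_command --increments '[{"linear": [-0.001,0,0],"angular": [0,0,0]},{"linear": [-0.0015,0,0],"angular": [0,0,0]},{"linear": [-0.0015,0,0],"angular": [0,0,0]}]'

```text
clock: 35.48
eef_pos: [0.5577, -0.1553, 0.0304]
ee_rot: [3.142, 0.0, 1.664]
contact_force: [0.6, 0.7, -1.1]
gripper_width: 0.265
```

Emit:
arm_command --increments '[{"linear": [-0.001,0,0],"angular": [0,0,0]},{"linear": [-0.001,0,0],"angular": [0,0,0]},{"linear": [-0.001,0,0],"angular": [0,0,0]}]'

```text
clock: 35.85
eef_pos: [0.5578, -0.1562, 0.0304]
ee_rot: [-3.142, -0.0, 1.664]
contact_force: [-0.2, -0.3, -2.6]
gripper_width: 0.261
```

```bash
python3 - <<'E'
from h import *
np.set_printoptions(precision=4,suppress=True)
a,P=wheel("scene")
s=readout.observe();print(s["clock"],s["eef_pos"],s["ee_rot"],s["contact_force"],s["gripper_width"])
h=np.array([.0915,-.9958]);n=np.array([.9958,.0915]);o=np.array([.566,-.229]);q=P[...,:2]-o
k=np.isfinite(P[...,2])&(abs(q@n)<.03)&(P[...,2]>.02)&(P[...,2]<.07)
cv2.imwrite("l2.png",a)
E
```

```text
scene 0.86 [197. 241.  27.  30.] 179 top [ 0.5777 -0.2383  0.075 ] (array([ 574.9, -235.6]), array([24.8, 65. ]), 7.6)
scene 0.71 [247. 179.  23.  20.] 127 top [0.4023 0.0289 0.0745] (array([399.9,  30.8]), array([67.9, 29.4]), 84.1)
35.95 [ 0.5578 -0.1562  0.0304] [-3.1415 -0.      1.6642] [-0.6634  0.6744 -1.1784] 0.2605344951400334
```

Emit:
arm_command --increments '[{"linear": [-0.001,0,0],"angular": [0,0,0]},{"linear": [-0.001,0,0],"angular": [0,0,0]},{"linear": [-0.001,0,0],"angular": [0,0,0]}]'

```text
clock: 36.33
eef_pos: [0.5578, -0.1571, 0.0304]
ee_rot: [-3.141, -0.0, 1.664]
contact_force: [-0.2, 2.8, -1.8]
gripper_width: 0.268
```

Emit:
arm_command --increments '[{"linear": [-0.001,0,0],"angular": [0,0,0]},{"linear": [-0.001,0,0],"angular": [0,0,0]},{"linear": [-0.001,0,0],"angular": [0,0,0]}]'

```text
clock: 36.7
eef_pos: [0.5579, -0.1581, 0.0304]
ee_rot: [-3.141, -0.0, 1.664]
contact_force: [-0.4, 5.1, 1.4]
gripper_width: 0.262
```

Emit:
arm_command --increments '[{"linear": [-0.001,0,0],"angular": [0,0,0]},{"linear": [-0.001,0,0],"angular": [0,0,0]},{"linear": [-0.001,0,0],"angular": [0,0,0]}]'

```text
clock: 37.08
eef_pos: [0.558, -0.1589, 0.0305]
ee_rot: [-3.141, -0.0, 1.664]
contact_force: [-0.5, 7.3, 2.5]
gripper_width: 0.266
```

Emit:
arm_command --increments '[{"linear": [0.0005,0,0.0002],"angular": [0,0,0]},{"linear": [0.001,0,0.0004],"angular": [0,0,0]},{"linear": [0.001,0,0.0004],"angular": [0,0,0]}]'

```text
clock: 37.45
eef_pos: [0.558, -0.1586, 0.0303]
ee_rot: [3.142, 0.0, 1.664]
contact_force: [-2.0, 0.6, 5.1]
gripper_width: 0.256
```

Emit:
arm_command --increments '[{"linear": [0,0,0],"angular": [0,0,0]},{"linear": [0,0,0],"angular": [0,0,0]},{"linear": [0,0,0],"angular": [0,0,0]},{"linear": [0,0,0],"angular": [0,0,0]}]' --fingers -0.2

```text
clock: 37.95
eef_pos: [0.558, -0.1582, 0.03]
ee_rot: [3.142, 0.0, 1.664]
contact_force: [0.1, 0.3, -0.1]
gripper_width: 0.395
```

```bash
python3 - <<'E'
from h import *
np.set_printoptions(precision=4,suppress=True)
for i in range(2):
    s=readout.observe();print(s["clock"],s["eef_pos"],s["contact_force"],s["gripper_width"]);a,P=wheel("scene")
b,P=wheel("side")
cv2.imwrite("pics/m.png",np.hstack([cv2.resize(a[180:290,150:280],(433,366)),cv2.resize(b[110:220,240:360],(400,366))])[:,:800])
E
```

```text
37.95 [ 0.558  -0.1582  0.03  ] [ 0.0933  0.2968 -0.1086] 0.3950820681759119
scene 0.89 [197. 241.  32.  29.] 170 top [ 0.5787 -0.241   0.0749] (array([ 575.6, -237.3]), array([25.6, 65.9]), 2.8)
38.05 [ 0.558  -0.1582  0.03  ] [ 0.9511  0.6545 -0.4263] 0.3978017398924238
scene 0.77 [196. 241.  31.  30.] 169 top [ 0.5787 -0.242   0.0749] (array([ 576.1, -238.8]), array([24.2, 66.6]), 3.0)
scene 0.56 [247. 181.  25.  27.] 100 top [0.4036 0.025  0.0744] (array([403.4,  27.3]), array([62.8, 23.2]), 75.1)
side 0.6 [297. 222.  22.  30.] 156 top [0.3987 0.0382 0.0771] (array([399. ,  31.6]), array([69.5, 22.5]), 74.0)
```

View pics/m.png

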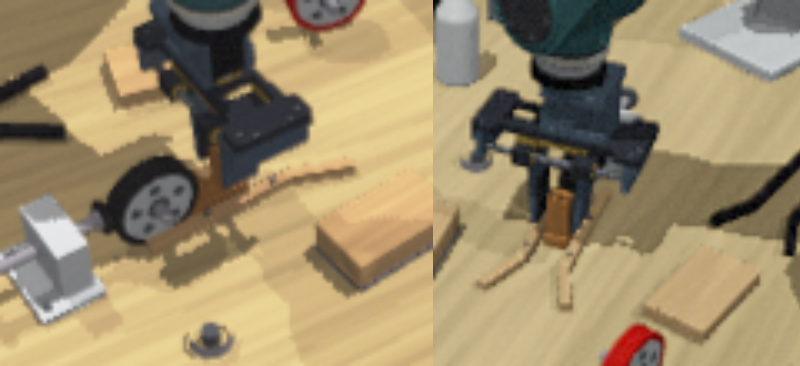

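The wheel is upright against the pad with the chock flat behind it, fingers clear. I'll open wider and rise straight up.

Emit:
arm_command --increments '[{"linear": [0,0,0],"angular": [0,0,0]},{"linear": [0,0,0],"angular": [0,0,0]},{"linear": [0,0,-0.005],"angular": [0,0,0]},{"linear": [0,0,-0.02],"angular": [0,0,0]},{"linear": [0,0,-0.05],"angular": [0,0,0]},{"linear": [0.02,0,-0.1],"angular": [0,0,0]},{"linear": [0.06,0,-0.15],"angular": [0,0,0]},{"linear": [0.1,0,-0.18],"angular": [0,0,0]},{"linear": [0.1,0,-0.18],"angular": [0,0,0]},{"linear": [0.1,0,-0.18],"angular": [0,0,0]}]' --fingers 0.2

```text
clock: 39.5
eef_pos: [0.5484, -0.0589, 0.2102]
ee_rot: [3.141, 0.0, 1.665]
contact_force: [-0.4, -0.2, 0.1]
gripper_width: 0.6
```

```bash
python3 - <<'E'
from h import *
np.set_printoptions(precision=4,suppress=True)
for i in range(2):
    s=readout.observe();print(s["clock"],s["eef_pos"],s["contact_force"],s["gripper_width"]);a,P=wheel("scene")
h=np.array([.0935,-.9956])
for n in("scene","side"):
    a,P=wheel(n) if n=="side" else (a,P)
    k=np.isfinite(P[...,2])&(P[...,1]>-.215)&(P[...,1]<-.1)&(P[...,0]>.51)&(P[...,0]<.6)
    m=k&(a[...,2]>a[...,0]*2.2)&(a[...,2]>60)
    for z0,z1 in((.056,.07),(.018,.045)):
        p=P[m&(P[...,2]>z0)&(P[...,2]<z1)]
        if len(p)>4: print(n,"chock",z0,len(p),p.mean(0),rect(p[:,:2]),p[:,2].max())
E
```

```text
39.5 [ 0.5484 -0.0589  0.2102] [-0.4299 -0.2093  0.117 ] 0.6001471534849886
scene 0.79 [198. 241.  31.  30.] 173 top [ 0.5779 -0.2402  0.0749] (array([ 575.7, -238.4]), array([23.6, 66.8]), 7.1)
scene 0.55 [247. 182.  26.  22.] 45 top [0.3991 0.0094 0.0727] (array([402.9,  29. ]), array([65.9, 25. ]), 73.5)
39.6 [ 0.5482 -0.0593  0.2093] [ 0.1392 -0.3534 -0.3011] 0.5975352222981484
scene 0.69 [248. 180.  26.  23.] 45 top [0.3965 0.0095 0.0731] (array([394. ,   8.3]), array([23.5, 24.3]), 61.6)
scene 0.61 [196. 240.  33.  26.] 181 top [ 0.5782 -0.24    0.075 ] (array([ 576. , -238.9]), array([24.6, 68.4]), 7.4)
scene chock 0.056 42 [ 0.5608 -0.1603  0.0593] (array([ 559.8, -160. ]), array([19.9, 25. ]), 84.4) 0.06553355093231539
scene chock 0.018 64 [ 0.5682 -0.1682  0.031 ] (array([ 563., -172.]), array([26.5, 43.9]), 3.2) 0.04466660510468934
side 0.64 [281. 159.  16.  20.] 83 top [ 0.5714 -0.2252  0.0776] (array([ 574.5, -233.3]), array([21.4, 66.3]), 6.9)
side 0.57 [298. 221.  22.  28.] 156 top [0.3989 0.039  0.0772] (array([399.3,  31.8]), array([73.5, 22.4]), 78.1)
side chock 0.056 32 [ 0.5567 -0.1565  0.062 ] (array([ 556.4, -158.7]), array([24.4, 20.4]), 85.5) 0.06631318002832531
side chock 0.018 61 [ 0.5552 -0.1636  0.0309] (array([ 558.9, -174.6]), array([23.3, 54.1]), 3.5) 0.04443322762964519
```

```bash
python3 - <<'E'
from h import *
from rig import robot
np.set_printoptions(precision=4,suppress=True)
a,P=wheel("scene");r=[x for x in trace("scene","wheel_mid") if x["extent"][0]<220][0]
n=np.array([.9956,.0935]);h=np.array([.0935,-.9956]);o=np.array([.5653,-.2385])
p=P[r["mask"]&np.isfinite(P[...,2])];t=(p[:,:2]-o)@n;l=(p[:,:2]-o)@h
k=(abs(l)<.035)&(abs(t)<.03)
for z0 in np.arange(.0,.085,.012):
    m=k&(p[:,2]>z0)&(p[:,2]<z0+.012)
    if m.sum(): print(round(z0,3),m.sum(),np.percentile(t[m],[10,50,90]))
robot.hand_in()
E
```

```text
scene 0.87 [198. 240.  36.  26.] 180 top [ 0.5777 -0.241   0.0751] (array([ 575.5, -239.1]), array([26.3, 68.5]), 8.2)
scene 0.79 [249. 182.  27.  25.] 43 top [0.3964 0.0095 0.0725] (array([394.1,  10. ]), array([20.3, 26.8]), 61.8)
0.0 16 [0.0156 0.0191 0.0212]
0.012 45 [0.0174 0.0194 0.0212]
0.024 55 [0.0165 0.0188 0.0213]
0.036 62 [0.0169 0.0197 0.0243]
0.048 65 [0.0168 0.0191 0.0213]
0.06 93 [0.0039 0.0175 0.021 ]
0.072 116 [0.0014 0.013  0.0193]
0.084 4 [0.0056 0.0101 0.0128]
the job is handed in; nothing more can be done
```

The job is handed in; no verdict was reported.

- **Rolling:** I rolled the black-tyred wheel into the pale stall with the fingers astride it, pushing both axle pins. Contact force on the pad peaked at about 7 N, under the 10 N limit.
- **Chock:** I set the chock between the fences with its leaning face to the tyre and pushed it up. The push peaked at about 7.3 N, above the 4 to 5 N suggested but under 10 N. I eased back before letting go.

**Last checks**
- **Squeeze:** the wheel and chock grip are about 79 mm apart by the scene camera, which means contact. The side camera gave about 75 mm, which disagrees and is noisier. The pad looks compressed by 1 to 2 mm, estimated from position and not measured as a force after release.
- **Posture:** the wheel face is vertical over its height.
- **Sideways position:** the wheel stands roughly 5 to 8 mm off the lane's middle, close to one fence. The limit is 12 mm.
- **Settled:** the wheel did not move between pictures after I let go. The gripper is 0.2 m up and clear of everything.
- **Bystanders and time:** I did not touch any bystander on purpose, but I did not re-measure their positions. The run took about 40 s of the 72 s.

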